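Fit the keyed clamp collar on a spindle sander and hold it home

ROBOT

A 6-joint arm with a two-finger parallel gripper is mounted at the origin on the work surface. World frame = base frame: x ahead of the robot, y to its left, z up, the work surface at z = 0. Lengths are in m, angles in degrees, forces in N, time in s.
With the tool pointing down it reaches from about 0.325 to 0.9 m from the base axis. Payload 6.1 kg.
Tool frame: the origin (TCP) lies on the mounting face of the last link; the fingertips stand 173 mm ahead of it and the grasp point (between the pads) lies ahead of it (bot.hold_point_z is the z of the grasp point in the tool frame, in m); z points along the fingers, y is the direction in which the jaws open and shut (so a half turn about z gives the same grasp; the last joint's range is limited). The gripper opens to 85 mm and grips with 20 to 120 N. Pads are 22 mm wide; open, the fingers measure 114 mm over their backs; the gripper's body (76 mm by 85 mm) begins 54 mm behind the grasp point. The pads swing forward as they close: fully open they stand 13 mm farther back than shut.
Start: joints at [-78.329, 12.628, 87.462, -0, 79.91, -7.225], TCP at [0.202, -0.591, 0.405] pointing down, gripper open.
Joint ranges: [-170.65, 170.65], [-52.31, 119.04], [5.05, 147.46], [-71.25, 251.25], [11.57, 151.72], [-153.62, 153.62]. Speed limits (degrees/s): [147.25, 147.25, 172.46, 180, 180, 180].

INTERFACE

Orientations are given as [roll, pitch, yaw] about the fixed x, y, z axes, in that order (R = Rz(yaw) Ry(pitch) Rx(roll)).
In Python, from workcell import bot gives the robot as it stands. The module is installed in compiled form; this text tells all that it offers.
- The arm moves only by the shell command python3 -m crank 'ROWS' [OPENING] [FORCE]. ROWS is JSON, a list of rows, each an object of numbers: "x", "y", "z": the shift along the tool's x, y, z in m; "rx", "ry", "rz": the turn, a rotation vector about the tool's x, y, z in rad. In form: [{"x": .., "y": .., "z": .., "rx": .., "ry": .., "rz": ..}, ...]. A call has 1 to 20 rows; each row is the pose to reach, as a shift and turn from the pose commanded when the call began, along the tool's axes at that moment; what a row does not reach only later rows make up. A row lasts 1/10 s, in which the tool goes at most 50 mm and 8.59 degrees, less where a joint would pass 70% of its speed; a pose out of reach is approached as far as the arm can. A call with a gripper value outside its range is refused whole. OPENING is the opening, from 0 (shut) to 1 (fully open), set as the call begins (- or left out, the last holds). The fingers move at their own pace and stop on an object; FORCE is the grip in N (left out, the last holds). Time passes only in rows, so rows that repeat a pose let the fingers close. It gives the time, the measured TCP pose, the force and the opening at its end, in the units of the state.
- bot.get_state(): the state, without advancing time (a new reading comes with each control period).
- bot.camera(name): name is "scene" or "top"; returns a dict with "img" (480x640x3 uint8, red, green, blue), "camera_matrix" (3x3 intrinsics, pixels), "rvec" (rotation vector, rad) and "tvec" (3), from world to camera coordinates, as OpenCV has them. Camera axes: x right, y down, z forward; pixel columns grow to the right and rows downward; lengths in m; the calibration is good to about 2 mm. A picture is of the moment at which its call begins. There is no depth.
- bot.hand_in(): hands the job in, once; it reports no verdict.
The state is a dict: "clock": time; "joint_positions": joint angles; "joint_vel": joint speeds; "effort": joint torques, N m; "position": TCP position; "eef_rot": TCP orientation; "wrist_force": force on the tool from outside, world axes, zero at the start; "torque": the same for the moment, N m; "grip_width": finger opening in m.
Only numpy, scipy, OpenCV 4.12 (cv2) and the standard library are available. Lean on these libraries where they do the work, as an engineer would, in place of code of your own. Each camera call takes 0.05 s, during which the arm holds its last target.

TASK

Fit the big knurled collar, the same way up as it stands, onto the upright spindle of the sander: set it over the spindle end, turn it until the keyway hidden in its underside drops over the cross pin, then push it down square and fully home against the sprung plate on the drum. Finish while still holding it pushed home with the gripper (I will nip up its grub screw), and leave everything else on the bench where it is.

Things in the scene. Friction and masses are not known exactly. Their poses are not given: they have to be found in the camera images.
- collar: Aluminium clamp collar, knurled outside, 46 mm diameter, 36 mm tall, about 0.16 kg, standing on the bench: the largest of the three loose rings. Origin on its axis at the underside, z up. Bore 19.6 mm right through. A straight keyway, 9.5 mm wide, 26 mm deep, 37 mm end to end, crosses the underside only: it is hidden, its direction is not marked and not told by the x or y axis.
- collar_top (a point): Centre of the collar's top face, 36 mm above its underside. Fully home, it is flush with the spindle end.
- spindle_end (a point): Centre of the top end of the sander's upright steel spindle, 106 mm above the bench. The spindle is 16 mm thick with a 6 mm tapered nose, fixed and locked: it does not turn. A collar on it but not keyed rests on the cross pin, underside 16 mm below this point; keyed, it drops 12 mm onto the pressure plate and can be pushed 8 mm further: underside 36 mm below this point is home.
- pin (a point): Centre of the 6 mm steel cross pin through the spindle, 19 mm below the spindle end; the pin lies along this point's x, which points a different way each time, and sticks out 8 mm on both sides of the spindle. The keyway fits it in two positions half a turn apart, within about 6 degrees.
- pressure_plate (a joint): Steel plate of 40 mm diameter round the spindle, on top of the drum, pushed down by the collar: 0 = up, its top 28 mm below the spindle end; 0.008 m = down on its stop. Sprung: 2.4 N starts it, 12 N holds it fully down; it springs back if let go.
- sander: The sander's top plate let onto the bench: an aluminium disc of 200 mm diameter, 5 mm thick, fixed. Origin at its centre on the bench. The spindle stands at its centre, with the sanding drum on it: 48 mm diameter, top 65 mm above the bench. Above the drum the space round the spindle is clear.
- spacer: Bystander: smooth aluminium spacer ring, 38 mm diameter, 22 mm tall, loose. Origin at its underside.
- thumb_nut: Bystander: small knurled steel ring nut, 34 mm diameter, 14 mm tall, loose. Origin at its underside.
- profile: Bystander: white plastic T-profile, 400 mm long along its y, 60 mm wide, 45 mm tall, loose on the far side of the bench. Origin at its underside.
- drum_wide: Bystander: spare sanding drum standing on the bench, 60 mm diameter, 62 mm tall. Origin at its underside.
- drum_slim: Bystander: spare sanding drum standing on the bench, 32 mm diameter, 62 mm tall. Origin at its underside.
- spanner: Bystander: steel spanner lying flat, 170 mm long along its x. Origin at the middle of its underside.
- screw_jar: Bystander: clear jar with black cap, 60 mm diameter, 75 mm tall. Origin at its underside.
- deburrer: Bystander: deburring tool with a black handle lying flat, 150 mm long along its x. Origin at the middle of its underside.
Mind the look-alikes: they are no part of the job. Leave any blue, purple or red look-alike of the collar alone.

How it is judged:
By the outcome, as a careful person would: the job done as asked, in the order asked, and still so for the second after the job is handed in, while the arm keeps its last pose, push and grip.
It also fails if it takes over 64 s, if anything falls off the work surface, if the arm or the gripper's body presses on something with over 40 N, if the wrist force passes 120 N, or if a joint passes its speed limit or range.

## Working session

There is one attempt and no reset: what is moved stays moved. The work goes in short steps, Python scripts to look and compute and a shell command to move; the robot and the scene stay as the last step left them, time stands still between calls to the robot, and variables do not carry over. Pictures are saved under pics/ and viewed, and the job is handed in when it is done.

```bash
mkdir -p pics
cat > h.py <<'E'
from workcell import bot
import cv2, numpy as np
def save(name,fn):
    c=bot.camera(name); cv2.imwrite('pics/'+fn+'.png',c['img'][:,:,::-1]); np.savez('pics/'+fn+'.npz',**c); return c
def ray(fn,u,v):
    c=np.load('pics/'+fn+'.npz'); R=cv2.Rodrigues(c['rvec'])[0]; t=c['tvec'].ravel()
    d=R.T@np.linalg.inv(c['camera_matrix'])@np.array([u,v,1.]); o=-R.T@t
    return o,d/np.linalg.norm(d)
def onz(fn,u,v,z):
    o,d=ray(fn,u,v); return o+d*(z-o[2])/d[2]
def tri(*obs):
    A=np.zeros((3,3));b=np.zeros(3);L=[ray(*q) for q in obs]
    for o,d in L:
        P=np.eye(3)-np.outer(d,d);A+=P;b+=P@o
    p=np.linalg.solve(A,b); return p,[np.linalg.norm((np.eye(3)-np.outer(d,d))@(p-o)) for o,d in L]
def proj(fn,p):
    c=np.load('pics/'+fn+'.npz'); return cv2.projectPoints(np.array(p,float).reshape(-1,1,3),c['rvec'],c['tvec'],c['camera_matrix'],None)[0].reshape(-1,2)
def crop(fn,u0,v0,u1,v1,s,out):
    im=cv2.imread('pics/'+fn+'.png')[v0:v1,u0:u1]; cv2.imwrite('pics/'+out+'.png',cv2.resize(im,None,fx=s,fy=s,interpolation=cv2.INTER_CUBIC))
E
python3 -c "
from h import *
for n in('scene','top'):
  c=save(n,n+'0');print(n,c['camera_matrix'],c['rvec'].ravel(),c['tvec'].ravel(), ray(n+'0',320,240))
print(bot.get_state(),bot.hold_point_z)"
```

```text
scene [[511.15330332   0.         318.89615625]
 [  0.         511.15330332 236.21165823]
 [  0.           0.           1.        ]] [ 2.21759372  1.2598661  -0.4009413 ] [-0.25009839 -0.3538535   1.50232372] (array([ 1.13322349, -0.40479283,  0.9983413 ]), array([-0.49927769,  0.31492075, -0.80718443]))
top [[514.36038484   0.         315.37663467]
 [  0.         514.36038484 232.92602357]
 [  0.           0.           1.        ]] [ 2.18299495 -2.14588453  0.14336551] [-0.03808538  0.56255309  1.33163407] (array([ 0.39850979, -0.01406313,  1.39002085]), array([ 0.10700351, -0.01975102, -0.99406245]))
{'clock': 0.1, 'joint_positions': array([-7.83274243e+01,  1.26719988e+01,  8.75196920e+01, -3.03802220e-04,
        7.99094226e+01, -7.22560586e+00]), 'joint_vel': array([ 0.01461324, -0.05042006, -0.1949373 ,  0.09000255, -0.04959741,
        0.12153826]), 'effort': array([ 6.02030332e-05, -4.98234737e+01, -3.90551805e+01, -4.75770521e-04,
        5.62553309e-03,  1.52818473e-05]), 'position': array([ 0.20236984, -0.59107586,  0.40369011]), 'eef_rot': array([-1.79899652e+02, -1.24210574e-02,  1.88982242e+01]), 'wrist_force': array([-0.17836665, -0.46590652,  1.01181365]), 'torque': array([-0.03157641, -0.03046819, -0.00495061]), 'grip_width': 0.08518373276543485} 0.1547
```

View pics/scene0.png

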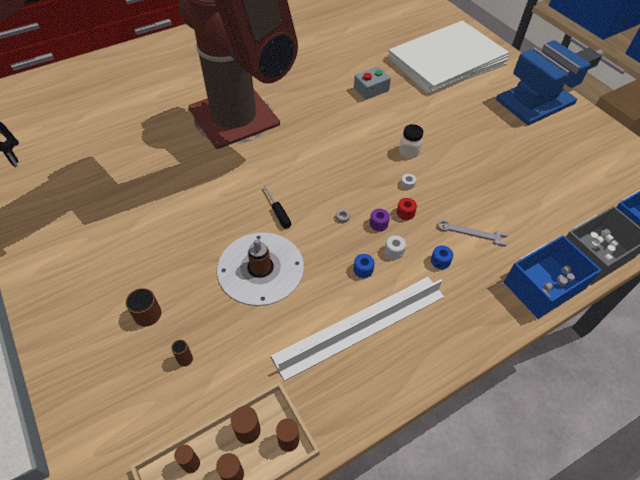

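View pics/top0.png

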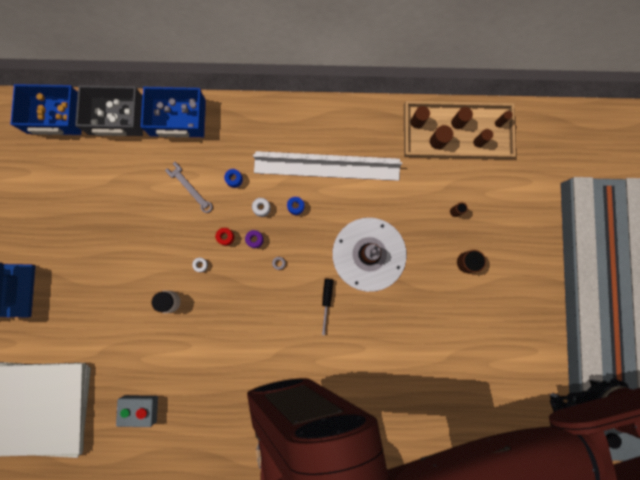

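```bash
python3 -c "
from h import *
crop('scene0',340,170,460,290,6,'c1');crop('scene0',210,220,310,310,7,'c2');crop('top0',190,160,310,280,6,'c3');crop('top0',330,210,410,295,8,'c4')"
```

```text
(no output)
```

View pics/c1.png

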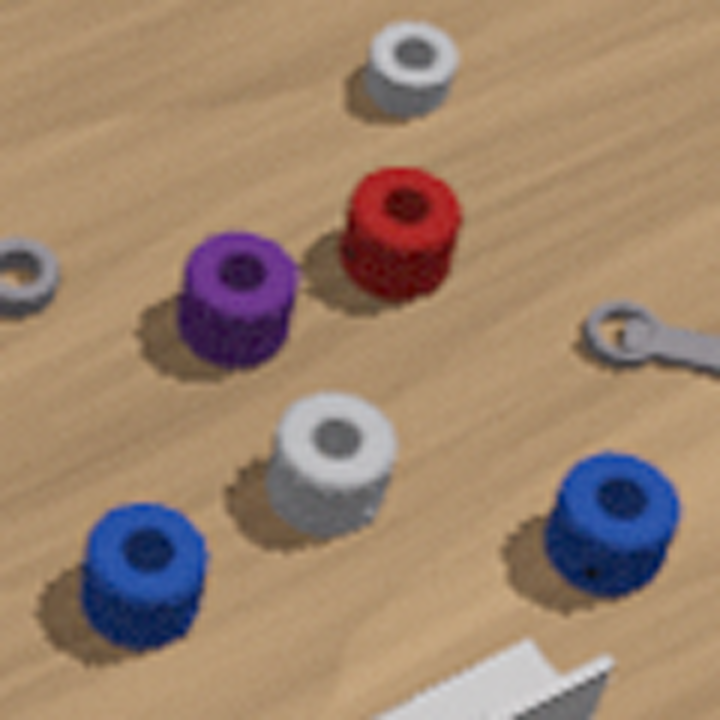

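View pics/c2.png

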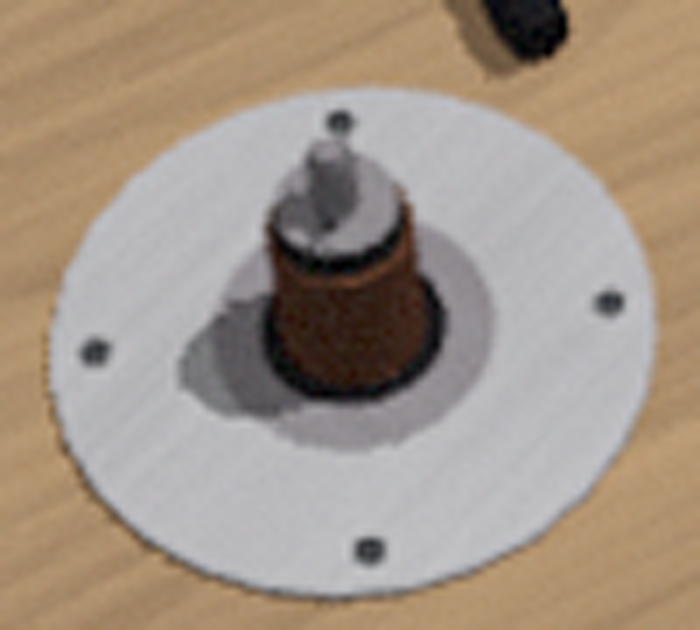

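View pics/c3.png

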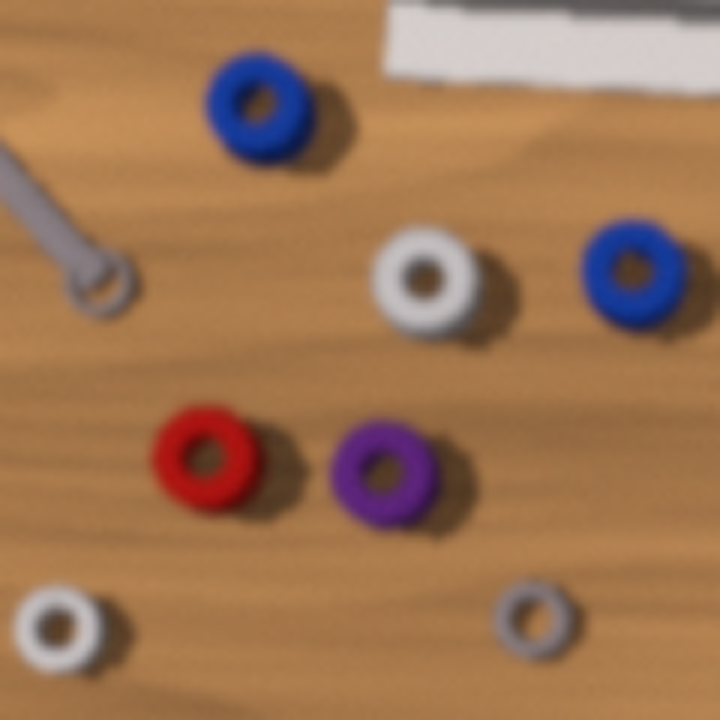

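View pics/c4.png

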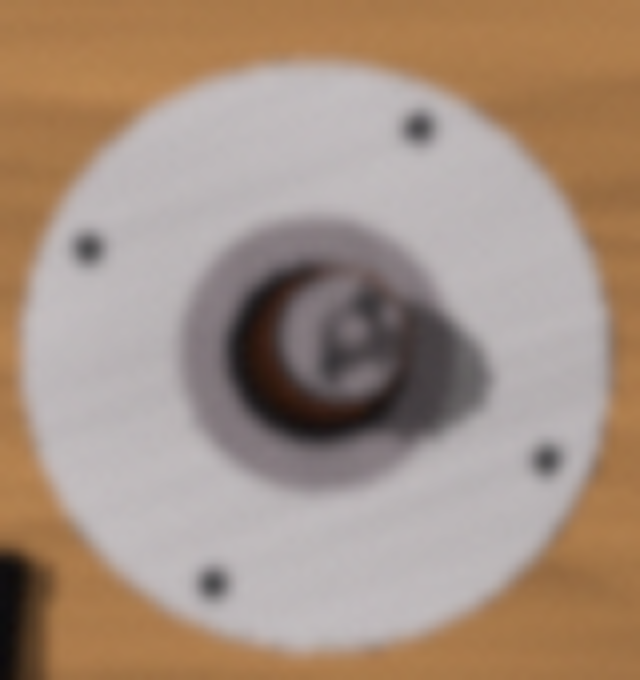

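```bash
python3 -c "
from h import *
np.set_printoptions(precision=4,suppress=True)
a=lambda x,s,o:(x+.5)/s-.5+o
C=tri(('scene0',a(336,6,340),a(438,6,170)),('top0',a(425,6,190),a(280,6,160)));print('collar top',C)
S=tri(('scene0',a(330,7,210),a(152,7,220)),('top0',a(352,8,330),a(332,8,210)));print('spindle',S)
print('disc',onz('top0',a(315,8,330),a(355,8,210),.005),onz('scene0',a(353,7,210),a(342,7,220),.005))
# holes
for f,s,o,L in (('top0',8,(330,210),[(418,128),(88,248),(213,584),(546,460)]),('scene0',7,(210,220),[(340,121),(95,352),(370,550),(609,302)])):
  P=np.array([onz(f,a(u,s,o[0]),a(v,s,o[1]),.005) for u,v in L]);print(P,P.mean(0))
print('onz collar',onz('scene0',a(336,6,340),a(438,6,170),.036),onz('top0',a(425,6,190),a(280,6,160),.036))
print('onz sp',onz('scene0',a(330,7,210),a(152,7,220),.106),onz('top0',a(352,8,330),a(332,8,210),.106))
crop('scene0',240,230,280,265,18,'c5');crop('top0',358,235,388,265,20,'c6')
"
```

```text
collar top (array([0.6324, 0.1196, 0.0336]), [np.float64(0.0001977550414775695), np.float64(0.00019775504147739783)])
spindle (array([ 0.5117, -0.1748,  0.1013]), [np.float64(0.00011363353755059766), np.float64(0.00011363353755069894)])
disc [ 0.5121 -0.1744  0.005 ] [ 0.5181 -0.1786  0.005 ]
[[ 0.5901 -0.2092  0.005 ]
 [ 0.5471 -0.0973  0.005 ]
 [ 0.4345 -0.1405  0.005 ]
 [ 0.4779 -0.2525  0.005 ]] [ 0.5124 -0.1749  0.005 ]
[[ 0.4349 -0.1411  0.005 ]
 [ 0.4785 -0.2533  0.005 ]
 [ 0.5907 -0.2098  0.005 ]
 [ 0.5472 -0.0981  0.005 ]] [ 0.5128 -0.1756  0.005 ]
onz collar [0.6337 0.1185 0.036 ] [0.6319 0.1192 0.036 ]
onz sp [ 0.515  -0.1759  0.106 ] [ 0.5112 -0.1743  0.106 ]
```

View pics/c5.png

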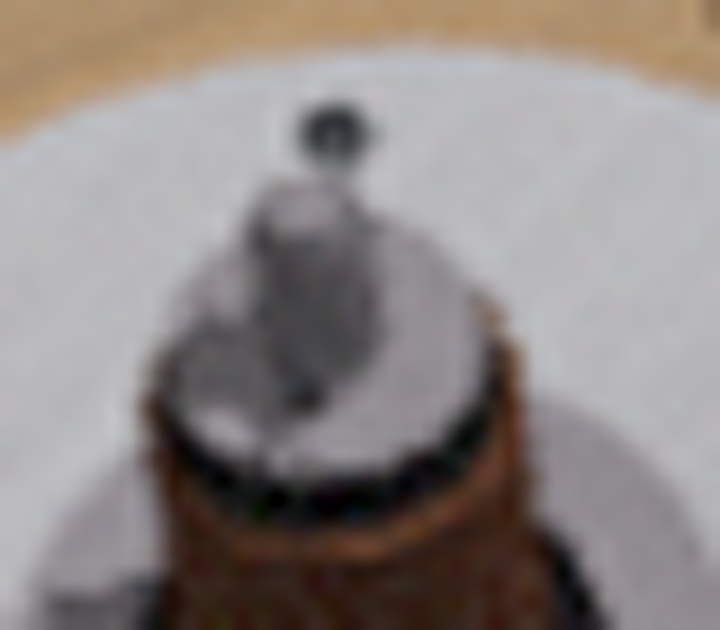

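View pics/c6.png

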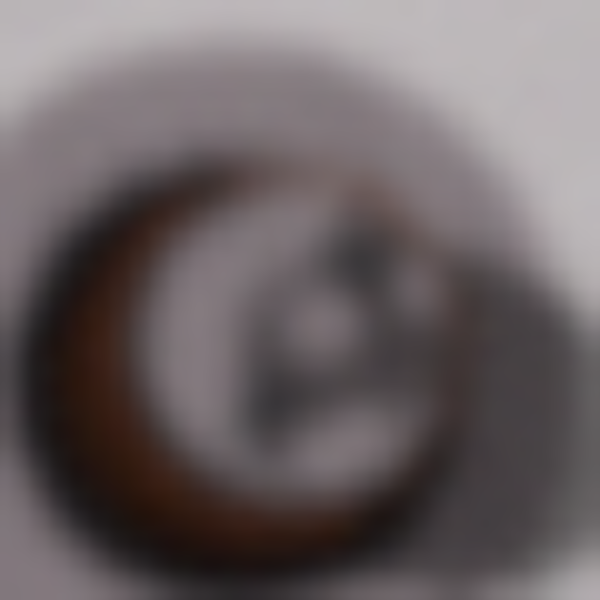

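```bash
python3 -c "
from h import *
np.set_printoptions(precision=4,suppress=True)
a=lambda x,s,o:(x+.5)/s-.5+o
p=onz('top0',a(350,20,358),a(240,20,235),.087);q=onz('top0',a(265,20,358),a(420,20,235),.087)
print(p,q,np.linalg.norm(p-q),np.degrees(np.arctan2(*(p-q)[[1,0]])))
for f,s,u0,v0,u1,v1,S in(('scene0',18,240,230,280,265,(.514,-.1755)),('top0',20,358,235,388,265,(.5115,-.1745))):
  im=cv2.imread('pics/%s.png'%f)[v0:v1,u0:u1]; im=cv2.resize(im,None,fx=s,fy=s,interpolation=cv2.INTER_CUBIC)
  for ang,col in((-25,(0,0,255)),(-45,(0,255,0)),(-5,(255,0,0))):
    t=np.radians(ang);d=.016*np.array([np.cos(t),np.sin(t),0]);c=np.array([*S,.087])
    P=(proj(f,[c+d,c-d,c+[0,0,.019]])-[u0,v0]+.5)*s-.5
    for k in P: cv2.circle(im,tuple(int(x) for x in k),6,col,2)
  cv2.imwrite('pics/o_%s.png'%f,im)
"
```

```text
[ 0.5245 -0.1804  0.087 ] [ 0.5014 -0.1696  0.087 ] 0.02554257334952107 -24.9214891387619
```

View pics/o_scene0.png

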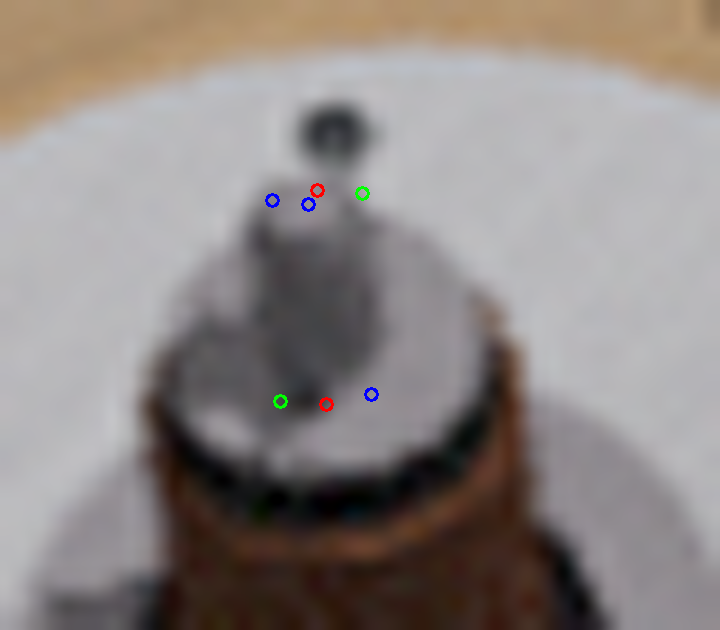

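View pics/o_top0.png

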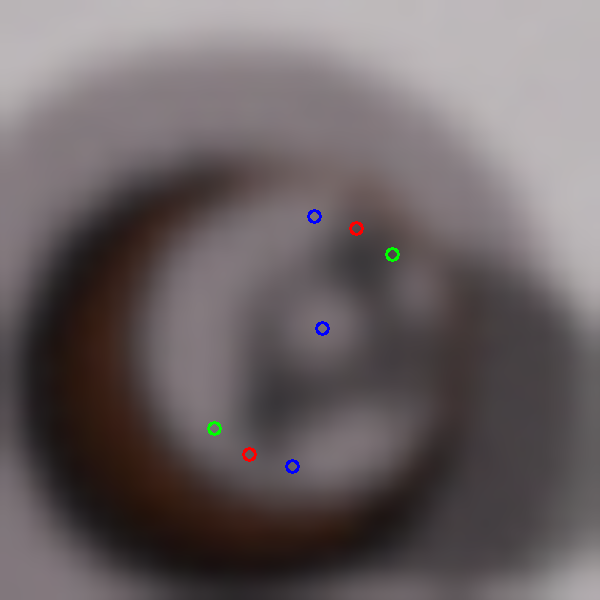

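```bash
cat >> h.py <<'E'
from scipy.spatial.transform import Rotation as Ro
def delta(x,y,z,yaw):
    s=bot.get_state();R=Ro.from_euler('xyz',s['eef_rot'],degrees=True)
    T=Ro.from_euler('xyz',[180,0,yaw],degrees=True)
    print('t',s['clock'],'pos',s['position'].round(4),'rot',s['eef_rot'].round(2),'F',s['wrist_force'].round(1),'w',round(s['grip_width'],4),'j',s['joint_positions'].round(1))
    print('shift',R.inv().apply(np.array([x,y,z])-s['position']).round(4),'turn',(R.inv()*T).as_rotvec().round(4))
E
python3 -c "
from h import *
delta(.6326,.1194,.28,45)"
```

```text
t 0.1 pos [ 0.2024 -0.5911  0.4037] rot [-1.799e+02 -1.000e-02  1.890e+01] F [-0.2 -0.5  1. ] w 0.0852 j [-78.3  12.7  87.5  -0.   79.9  -7.2]
shift [ 0.6371 -0.5326  0.1248] turn [-0.0017 -0.0006 -0.4556]
```

```bash
python3 -m crank '[{"x":0.02,"y":-0.017,"z":0.002,"rz":-0.02},{"x":0.05,"y":-0.042,"z":0.005,"rz":-0.04},{"x":0.085,"y":-0.071,"z":0.01,"rz":-0.07},{"x":0.12,"y":-0.1,"z":0.015,"rz":-0.1},{"x":0.155,"y":-0.13,"z":0.02,"rz":-0.13},{"x":0.19,"y":-0.16,"z":0.03,"rz":-0.16},{"x":0.225,"y":-0.19,"z":0.035,"rz":-0.19},{"x":0.26,"y":-0.22,"z":0.04,"rz":-0.22},{"x":0.295,"y":-0.25,"z":0.05,"rz":-0.25},{"x":0.33,"y":-0.28,"z":0.055,"rz":-0.28},{"x":0.365,"y":-0.31,"z":0.06,"rz":-0.31},{"x":0.4,"y":-0.34,"z":0.07,"rz":-0.34},{"x":0.44,"y":-0.37,"z":0.08,"rz":-0.36},{"x":0.48,"y":-0.405,"z":0.09,"rz":-0.38},{"x":0.52,"y":-0.435,"z":0.1,"rz":-0.4},{"x":0.56,"y":-0.47,"z":0.11,"rz":-0.42},{"x":0.595,"y":-0.5,"z":0.115,"rz":-0.44},{"x":0.62,"y":-0.52,"z":0.12,"rz":-0.45},{"x":0.633,"y":-0.53,"z":0.125,"rz":-0.455},{"x":0.637,"y":-0.533,"z":0.125,"rz":-0.455}]' 0.8 80
python3 -c "
from h import *
save('scene','scene1');save('top','top1')
delta(.6326,.1194,.1787,45);print(bot.hold_point_z)"
```

```text
t 0.2 pos [ 0.2024 -0.5912  0.404 ] rot [-1.7993e+02 -1.0000e-02  1.8900e+01] F [ 0.1  0.1 -0.4] w 0.0855 j [-78.3  12.7  87.5   0.   79.9  -7.2]
shift [ 0.6371 -0.5327  0.2261] turn [-1.100e-03 -4.000e-04 -4.556e-01]
0.1547$[0]: bad value
```

View pics/scene1.png

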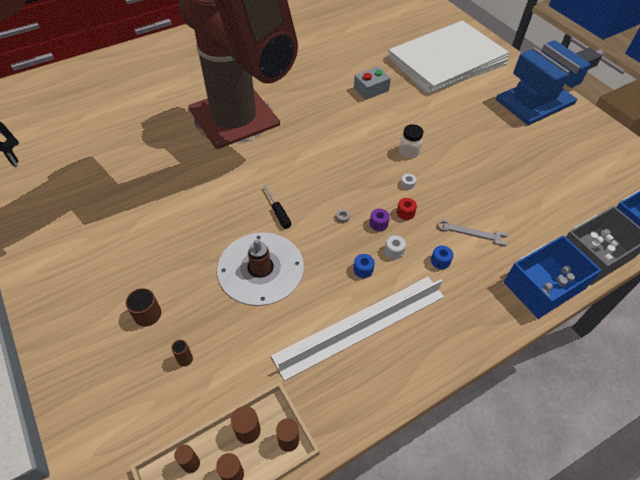

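View pics/top1.png

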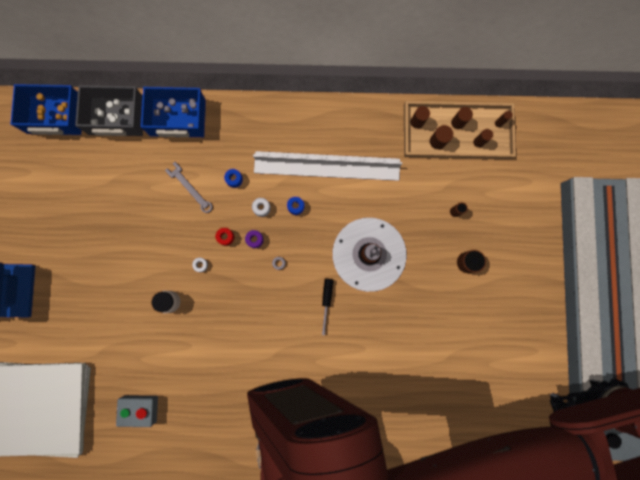

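```bash
python3 -m crank '[{"x":0.02,"y":-0.017,"z":0.002,"rx":0,"ry":0,"rz":-0.02},{"x":0.05,"y":-0.042,"z":0.005,"rx":0,"ry":0,"rz":-0.04},{"x":0.085,"y":-0.071,"z":0.01,"rx":0,"ry":0,"rz":-0.07},{"x":0.12,"y":-0.1,"z":0.015,"rx":0,"ry":0,"rz":-0.1},{"x":0.155,"y":-0.13,"z":0.02,"rx":0,"ry":0,"rz":-0.13},{"x":0.19,"y":-0.16,"z":0.03,"rx":0,"ry":0,"rz":-0.16},{"x":0.225,"y":-0.19,"z":0.035,"rx":0,"ry":0,"rz":-0.19},{"x":0.26,"y":-0.22,"z":0.04,"rx":0,"ry":0,"rz":-0.22},{"x":0.295,"y":-0.25,"z":0.05,"rx":0,"ry":0,"rz":-0.25},{"x":0.33,"y":-0.28,"z":0.055,"rx":0,"ry":0,"rz":-0.28},{"x":0.365,"y":-0.31,"z":0.06,"rx":0,"ry":0,"rz":-0.31},{"x":0.4,"y":-0.34,"z":0.07,"rx":0,"ry":0,"rz":-0.34},{"x":0.44,"y":-0.37,"z":0.08,"rx":0,"ry":0,"rz":-0.36},{"x":0.48,"y":-0.405,"z":0.09,"rx":0,"ry":0,"rz":-0.38},{"x":0.52,"y":-0.435,"z":0.1,"rx":0,"ry":0,"rz":-0.4},{"x":0.56,"y":-0.47,"z":0.11,"rx":0,"ry":0,"rz":-0.42},{"x":0.595,"y":-0.5,"z":0.115,"rx":0,"ry":0,"rz":-0.44},{"x":0.62,"y":-0.52,"z":0.12,"rx":0,"ry":0,"rz":-0.45},{"x":0.633,"y":-0.53,"z":0.125,"rx":0,"ry":0,"rz":-0.455},{"x":0.637,"y":-0.533,"z":0.125,"rx":0,"ry":0,"rz":-0.455}]' 0.8 80
python3 -c "
from h import *
save('scene','scene2');save('top','top2')
delta(.6326,.1194,.1787,45);print(bot.hold_point_z)"
```

```text
clock: 2.2
position: [0.6326, 0.1212, 0.2783]
eef_rot: [-179.9, 0.1, 45.1]
wrist_force: [-1.1, -0.3, 0.7]
grip_width: 0.0683
t 2.3 pos [0.6323 0.1195 0.2793] rot [-1.7997e+02  5.0000e-02  4.5010e+01] F [-0.4 -0.1 -0.2] w 0.0683 j [ 3.7 21.5 90.5 -0.  68.  48.7]
shift [0.0002 0.0003 0.1006] turn [-0.0005  0.0009  0.0002]
0.1547
```

View pics/scene2.png

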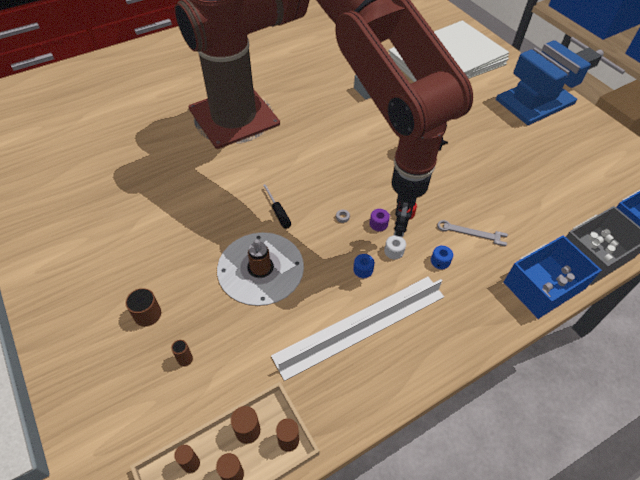

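View pics/top2.png

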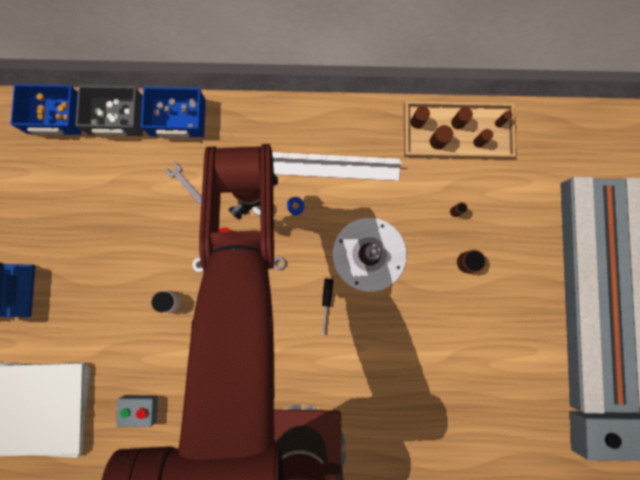

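```bash
python3 -m crank '[{"x":0,"y":0,"z":0.015,"rx":0,"ry":0,"rz":0},{"x":0,"y":0,"z":0.035,"rx":0,"ry":0,"rz":0},{"x":0,"y":0,"z":0.055,"rx":0,"ry":0,"rz":0},{"x":0,"y":0,"z":0.075,"rx":0,"ry":0,"rz":0},{"x":0,"y":0,"z":0.09,"rx":0,"ry":0,"rz":0},{"x":0,"y":0,"z":0.1,"rx":0,"ry":0,"rz":0},{"x":0,"y":0,"z":0.1,"rx":0,"ry":0,"rz":0}]'
python3 -c "
from h import *
save('scene','scene3')
crop('scene3',340,170,460,290,6,'c7')
delta(.6326,.1194,.1787,45)"
```

```text
clock: 3.0
position: [0.6315, 0.1186, 0.1778]
eef_rot: [-179.9, 0.1, 44.9]
wrist_force: [-0.8, 0.2, -0.1]
grip_width: 0.0682
t 3.05 pos [0.6322 0.1188 0.1791] rot [-1.7996e+02  5.0000e-02  4.4930e+01] F [ 0.6 -0.4  0.3] w 0.0682 j [ 3.6 29.  92.6  0.  58.5 48.7]
shift [ 0.0007 -0.0001  0.0004] turn [-0.0008  0.0009 -0.0012]
```

View pics/c7.png

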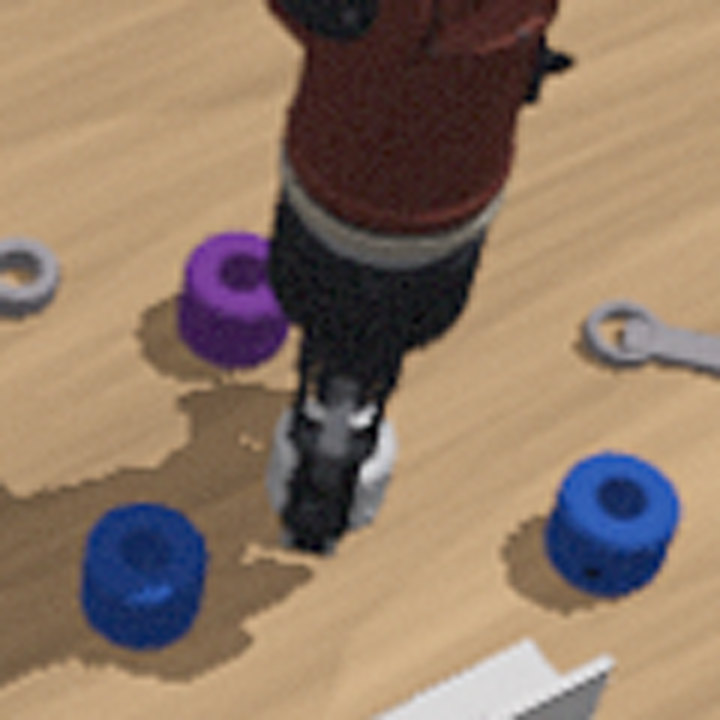

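```bash
python3 -m crank '[{"x":0,"y":0,"z":0,"rx":0,"ry":0,"rz":0},{"x":0,"y":0,"z":0,"rx":0,"ry":0,"rz":0},{"x":0,"y":0,"z":0,"rx":0,"ry":0,"rz":0},{"x":0,"y":0,"z":0,"rx":0,"ry":0,"rz":0},{"x":0,"y":0,"z":0,"rx":0,"ry":0,"rz":0},{"x":0,"y":0,"z":0,"rx":0,"ry":0,"rz":0},{"x":0,"y":0,"z":0,"rx":0,"ry":0,"rz":0}]' 0 20
python3 -m crank '[{"x":0,"y":0,"z":0,"rx":0,"ry":0,"rz":0},{"x":0,"y":0,"z":0,"rx":0,"ry":0,"rz":0},{"x":0,"y":0,"z":0,"rx":0,"ry":0,"rz":0},{"x":0,"y":0,"z":0,"rx":0,"ry":0,"rz":0}]' 0.8 20
```

```text
clock: 3.75
position: [0.6332, 0.1193, 0.1811]
eef_rot: [179.9, -0.1, 45.0]
wrist_force: [-0.5, -0.2, 5.7]
grip_width: 0.0457
clock: 4.15
position: [0.6322, 0.1192, 0.1793]
eef_rot: [-180.0, 0.0, 45.0]
wrist_force: [0.6, -0.0, -0.4]
grip_width: 0.0682
```

```bash
python3 -m crank '[{"x":0,"y":0,"z":0,"rx":0,"ry":0,"rz":0.06},{"x":0,"y":0,"z":0,"rx":0,"ry":0,"rz":0.18},{"x":0,"y":0,"z":0,"rx":0,"ry":0,"rz":0.32},{"x":0,"y":0,"z":0,"rx":0,"ry":0,"rz":0.46},{"x":0,"y":0,"z":0,"rx":0,"ry":0,"rz":0.6},{"x":0,"y":0,"z":0,"rx":0,"ry":0,"rz":0.74},{"x":0,"y":0,"z":0,"rx":0,"ry":0,"rz":0.88},{"x":0,"y":0,"z":0,"rx":0,"ry":0,"rz":1.02},{"x":0,"y":0,"z":0,"rx":0,"ry":0,"rz":1.16},{"x":0,"y":0,"z":0,"rx":0,"ry":0,"rz":1.3},{"x":0,"y":0,"z":0,"rx":0,"ry":0,"rz":1.44},{"x":0,"y":0,"z":0,"rx":0,"ry":0,"rz":1.54},{"x":0,"y":0,"z":0,"rx":0,"ry":0,"rz":1.57},{"x":0,"y":0,"z":0,"rx":0,"ry":0,"rz":1.57}]'
python3 -m crank '[{"x":0,"y":0,"z":0,"rx":0,"ry":0,"rz":0},{"x":0,"y":0,"z":0,"rx":0,"ry":0,"rz":0},{"x":0,"y":0,"z":0,"rx":0,"ry":0,"rz":0},{"x":0,"y":0,"z":0,"rx":0,"ry":0,"rz":0},{"x":0,"y":0,"z":0,"rx":0,"ry":0,"rz":0},{"x":0,"y":0,"z":0,"rx":0,"ry":0,"rz":0},{"x":0,"y":0,"z":0,"rx":0,"ry":0,"rz":0}]' 0 70
python3 -c "
from h import *
delta(.6326,.1194,.32,-45)"
```

```text
clock: 5.55
position: [0.6324, 0.1192, 0.1795]
eef_rot: [180.0, 0.0, -44.9]
wrist_force: [0.3, 0.9, -0.6]
grip_width: 0.0682
clock: 6.25
position: [0.6327, 0.1193, 0.1801]
eef_rot: [-180.0, -0.0, -45.0]
wrist_force: [0.6, 0.3, 3.9]
grip_width: 0.0446
t 6.25 pos [0.6327 0.1193 0.1801] rot [-1.7997e+02 -3.0000e-02 -4.4980e+01] F [0.6 0.3 3.9] w 0.0446 j [  3.7  28.9  92.5  -0.   58.5 138.6]
shift [-1.000e-04 -1.000e-04 -1.399e-01] turn [-0.0006 -0.0005  0.0003]
```

```bash
python3 -m crank '[{"x":0,"y":0,"z":-0.01,"rx":0,"ry":0,"rz":0},{"x":0,"y":0,"z":-0.03,"rx":0,"ry":0,"rz":0},{"x":0,"y":0,"z":-0.06,"rx":0,"ry":0,"rz":0},{"x":0,"y":0,"z":-0.09,"rx":0,"ry":0,"rz":0},{"x":0,"y":0,"z":-0.12,"rx":0,"ry":0,"rz":0},{"x":0,"y":0,"z":-0.135,"rx":0,"ry":0,"rz":0},{"x":0,"y":0,"z":-0.14,"rx":0,"ry":0,"rz":0},{"x":0,"y":0,"z":-0.14,"rx":0,"ry":0,"rz":0}]'
python3 -m crank '[{"x":0.006,"y":0.014,"z":0,"rx":0,"ry":0,"rz":0},{"x":0.018,"y":0.043,"z":0,"rx":0,"ry":0,"rz":0},{"x":0.032,"y":0.076,"z":0,"rx":0,"ry":0,"rz":0},{"x":0.046,"y":0.11,"z":0,"rx":0,"ry":0,"rz":0},{"x":0.06,"y":0.143,"z":0,"rx":0,"ry":0,"rz":0},{"x":0.074,"y":0.176,"z":0,"rx":0,"ry":0,"rz":0},{"x":0.088,"y":0.21,"z":0,"rx":0,"ry":0,"rz":0},{"x":0.102,"y":0.243,"z":0,"rx":0,"ry":0,"rz":0},{"x":0.114,"y":0.272,"z":0,"rx":0,"ry":0,"rz":0},{"x":0.121,"y":0.288,"z":0,"rx":0,"ry":0,"rz":0},{"x":0.123,"y":0.293,"z":0,"rx":0,"ry":0,"rz":0},{"x":0.123,"y":0.293,"z":0,"rx":0,"ry":0,"rz":0}]'
python3 -c "
from h import *
save('scene','scene4');save('top','top4');crop('scene4',200,170,320,290,6,'c8')
delta(.5122,-.1751,.29,-45)"
```

```text
clock: 7.05
position: [0.6323, 0.1193, 0.3195]
eef_rot: [180.0, 0.0, -45.0]
wrist_force: [-1.1, 0.1, -1.8]
grip_width: 0.0445
clock: 8.25
position: [0.5114, -0.1755, 0.3183]
eef_rot: [180.0, 0.1, -45.1]
wrist_force: [0.1, -0.5, -1.5]
grip_width: 0.0446
t 8.35 pos [ 0.5121 -0.1744  0.3189] rot [ 1.7999e+02  9.0000e-02 -4.4980e+01] F [ 0.5 -0.  -2.1] w 0.0445 j [-27.2   5.7 104.8   0.   69.5 107.8]
shift [0.0006 0.0005 0.0289] turn [0.0001 0.0015 0.0003]
```

View pics/c8.png

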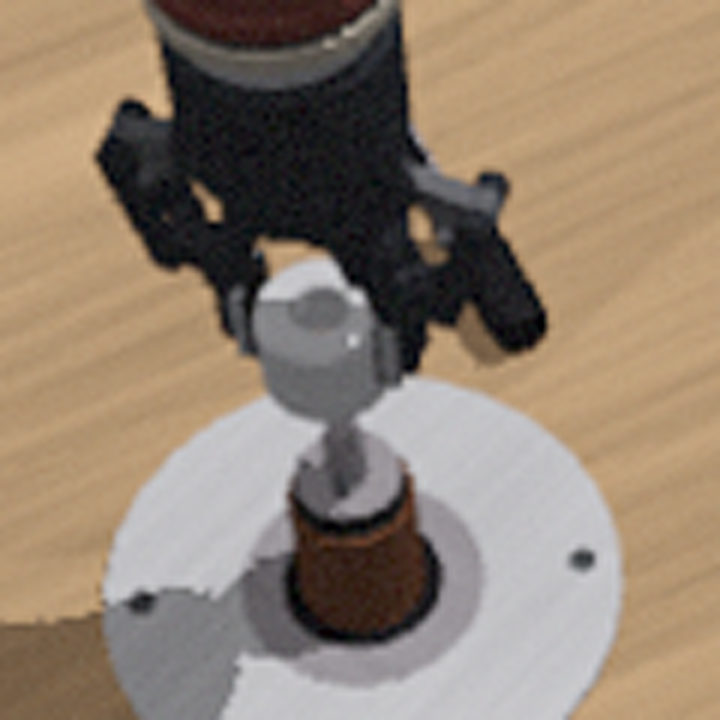

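View pics/top4.png

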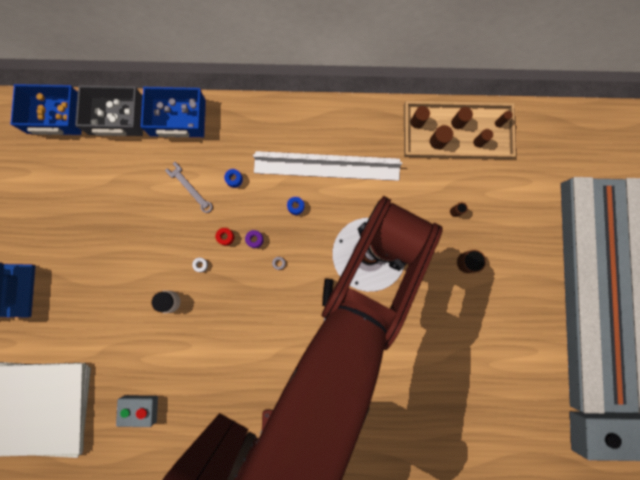

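```bash
python3 -c "
from h import *
a=lambda x,s,o:(x+.5)/s-.5+o
for v in (302,306,308): print(onz('scene4',a(320,6,200),a(v,6,170),.175).round(4))
print(proj('scene4',[.5121,-.1744,.175]),a(320,6,200),a(306,6,170))
crop('scene4',235,205,270,245,16,'c9')
"
```

```text
[ 0.5104 -0.1758  0.175 ]
[ 0.512  -0.1765  0.175 ]
[ 0.5128 -0.1769  0.175 ]
[[253.87686967 220.2043647 ]] 252.91666666666666 220.58333333333334
```

View pics/c9.png

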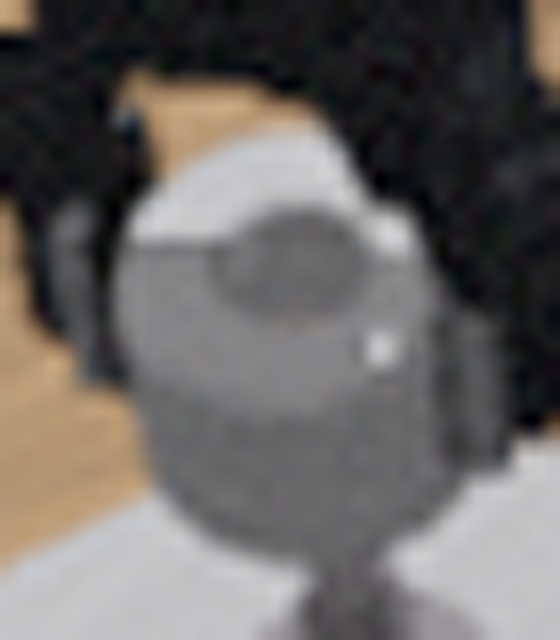

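```bash
python3 -m crank '[{"x":0.0005,"y":0,"z":0.008,"rx":0,"ry":0,"rz":0},{"x":0.001,"y":0,"z":0.02,"rx":0,"ry":0,"rz":0},{"x":0.001,"y":0,"z":0.026,"rx":0,"ry":0,"rz":0},{"x":0.001,"y":0,"z":0.027,"rx":0,"ry":0,"rz":0},{"x":0.001,"y":0,"z":0.027,"rx":0,"ry":0,"rz":0}]'
python3 -c "
from h import *
save('scene','scene5');crop('scene5',235,215,275,255,16,'c10')
delta(.513,-.1752,.29,-45)"
```

```text
clock: 8.85
position: [0.5129, -0.1753, 0.292]
eef_rot: [180.0, 0.1, -45.0]
wrist_force: [0.1, 0.4, -1.7]
grip_width: 0.0445
t 8.9 pos [ 0.5131 -0.1755  0.2926] rot [ 1.800e+02  1.000e-02 -4.497e+01] F [-0.2  0.4 -1.4] w 0.0448 j [-27.2   7.7 105.8  -0.   66.6 107.8]
shift [-0.0003 -0.0001  0.0026] turn [0.0001 0.0002 0.0005]
```

View pics/c10.png

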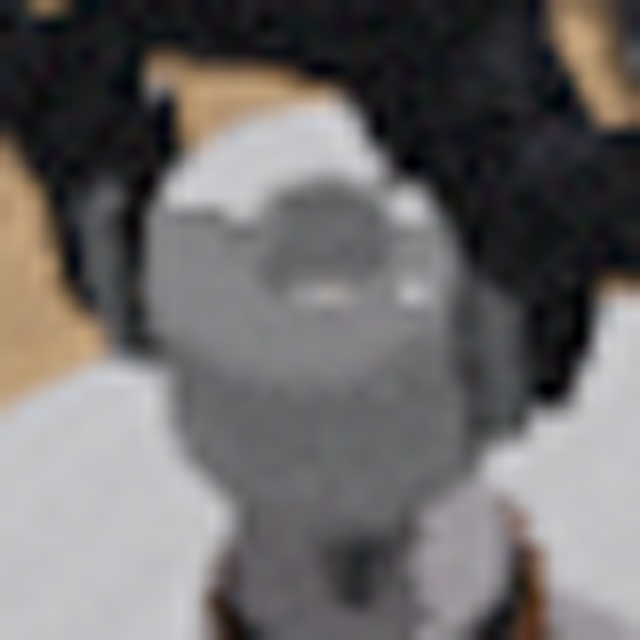

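```bash
python3 -m crank '[{"x":0,"y":0,"z":0.004,"rx":0,"ry":0,"rz":0},{"x":0,"y":0,"z":0.008,"rx":0,"ry":0,"rz":0},{"x":0,"y":0,"z":0.01,"rx":0,"ry":0,"rz":0},{"x":0,"y":0,"z":0.01,"rx":0,"ry":0,"rz":0}]'
python3 -c "
from h import *
delta(.513,-.1752,.272,-45)"
python3 -m crank '[{"x":0,"y":0,"z":0.003,"rx":0,"ry":0,"rz":0},{"x":0,"y":0,"z":0.005,"rx":0,"ry":0,"rz":0},{"x":0,"y":0,"z":0.006,"rx":0,"ry":0,"rz":0},{"x":0,"y":0,"z":0.006,"rx":0,"ry":0,"rz":0}]'
python3 -c "
from h import *
delta(.513,-.1752,.269,-45)"
```

```text
clock: 9.3
position: [0.5128, -0.1756, 0.2822]
eef_rot: [180.0, 0.0, -45.0]
wrist_force: [-0.3, 0.2, -1.1]
grip_width: 0.0444
t 9.3 pos [ 0.5128 -0.1756  0.2822] rot [ 1.7999e+02  4.0000e-02 -4.5000e+01] F [-0.3  0.2 -1.1] w 0.0444 j [-27.2   8.4 106.2   0.   65.5 107.8]
shift [-0.0001 -0.0004  0.0102] turn [0.0002 0.0008 0.0001]
clock: 9.7
position: [0.5129, -0.1756, 0.2765]
eef_rot: [180.0, 0.0, -45.0]
wrist_force: [0.1, -0.5, -1.9]
grip_width: 0.0445
t 9.7 pos [ 0.5129 -0.1756  0.2765] rot [ 1.800e+02  2.000e-02 -4.499e+01] F [ 0.1 -0.5 -1.9] w 0.0445 j [-27.2   8.9 106.4   0.   64.8 107.8]
shift [-0.0002 -0.0003  0.0075] turn [0.0001 0.0003 0.0001]
```

```bash
python3 -m crank '[{"x":0,"y":0,"z":0.003,"rx":0,"ry":0,"rz":0},{"x":0,"y":0,"z":0.006,"rx":0,"ry":0,"rz":0},{"x":0,"y":0,"z":0.0085,"rx":0,"ry":0,"rz":0},{"x":0,"y":0,"z":0.0085,"rx":0,"ry":0,"rz":0},{"x":0,"y":0,"z":0.0085,"rx":0,"ry":0,"rz":0}]'
python3 -c "
from h import *
save('scene','scene6');crop('scene6',235,220,275,260,16,'c11')
delta(.513,-.1752,.269,-45);print(bot.get_state()['torque'])"
```

```text
clock: 10.2
position: [0.5131, -0.1754, 0.2681]
eef_rot: [-180.0, 0.0, -45.0]
wrist_force: [0.6, 1.7, -1.4]
grip_width: 0.0444
t 10.25 pos [ 0.513  -0.1754  0.2681] rot [-1.7998e+02  3.0000e-02 -4.4990e+01] F [ 0.   0.9 -0.9] w 0.0453 j [-27.2   9.5 106.6   0.   63.9 107.8]
shift [-0.0002 -0.0001 -0.0009] turn [-0.0003  0.0004  0.0002]
[ 0.39239589 -0.14886612  0.01189315]
```

View pics/c11.png

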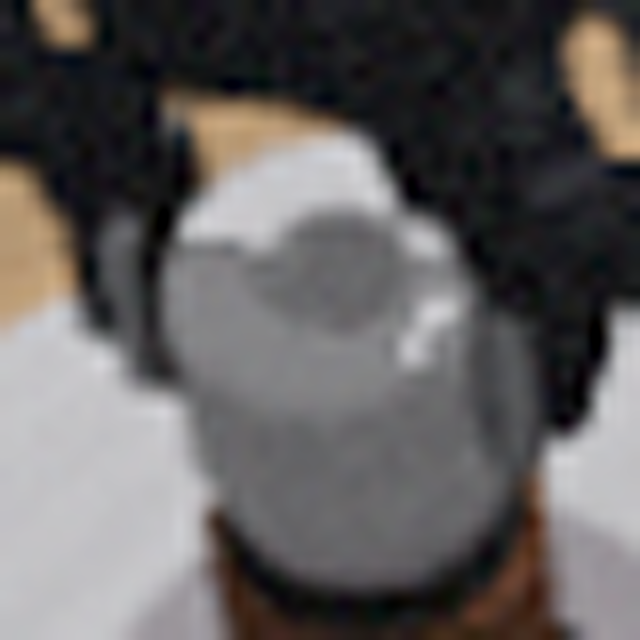

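Collar is over the spindle (bore at crop ~(345,270)), no clear pin contact yet; I creep down a bit more.

```bash
python3 -m crank '[{"x":0,"y":0,"z":0.0015,"rx":0,"ry":0,"rz":0},{"x":0,"y":0,"z":0.0025,"rx":0,"ry":0,"rz":0},{"x":0,"y":0,"z":0.0025,"rx":0,"ry":0,"rz":0},{"x":0,"y":0,"z":0.0025,"rx":0,"ry":0,"rz":0}]'
python3 -c "
from h import *
delta(.513,-.1752,.269,-45);print(bot.get_state()['torque'])"
```

```text
clock: 10.65
position: [0.5135, -0.1755, 0.2663]
eef_rot: [-179.9, -0.1, -45.0]
wrist_force: [1.6, 5.0, 3.9]
grip_width: 0.0444
t 10.65 pos [ 0.5135 -0.1755  0.2663] rot [-1.7992e+02 -7.0000e-02 -4.5000e+01] F [1.6 5.  3.9] w 0.0444 j [-2.720e+01  9.700e+00  1.067e+02  1.000e-01  6.360e+01  1.078e+02]
shift [-0.0006  0.0002 -0.0027] turn [-0.0013 -0.0012 -0.    ]
[ 0.85329209 -0.41102983 -0.16170184]
```

```bash
python3 -m crank '[{"x":-0.0007,"y":-0.001,"z":0,"rx":0,"ry":0,"rz":0},{"x":-0.0007,"y":-0.001,"z":0,"rx":0,"ry":0,"rz":0},{"x":-0.0007,"y":-0.001,"z":0,"rx":0,"ry":0,"rz":0}]'
python3 -c "
from h import *
delta(.513,-.1752,.269,-45);print(bot.get_state()['torque'])"
```

```text
clock: 10.95
position: [0.5135, -0.1749, 0.2663]
eef_rot: [180.0, -0.1, -45.0]
wrist_force: [1.6, -0.2, 3.7]
grip_width: 0.0446
t 10.95 pos [ 0.5135 -0.1749  0.2663] rot [ 1.8e+02 -1.1e-01 -4.5e+01] F [ 1.6 -0.2  3.7] w 0.0446 j [-27.1   9.7 106.7  -0.   63.5 107.9]
shift [-0.0002  0.0006 -0.0027] turn [ 0.0001 -0.0019  0.0001]
[-0.06083667 -0.30944887 -0.18435713]
```

```bash
python3 -m crank '[{"x":0,"y":0,"z":0,"rx":0,"ry":0,"rz":-0.05},{"x":0,"y":0,"z":0,"rx":0,"ry":0,"rz":-0.1},{"x":0,"y":0,"z":0,"rx":0,"ry":0,"rz":-0.15},{"x":0,"y":0,"z":0,"rx":0,"ry":0,"rz":-0.15}]'; python3 -c "
from h import *
print(bot.get_state()['torque'])"
python3 -m crank '[{"x":0,"y":0,"z":0,"rx":0,"ry":0,"rz":-0.05},{"x":0,"y":0,"z":0,"rx":0,"ry":0,"rz":-0.1},{"x":0,"y":0,"z":0,"rx":0,"ry":0,"rz":-0.15},{"x":0,"y":0,"z":0,"rx":0,"ry":0,"rz":-0.15}]'; python3 -c "
from h import *
print(bot.get_state()['torque'])"
```

```text
clock: 11.35
position: [0.5136, -0.1749, 0.2667]
eef_rot: [-179.9, -0.1, -36.5]
wrist_force: [0.6, 1.5, 6.9]
grip_width: 0.0445
[ 0.27561528 -0.1225359  -1.25989773]
clock: 11.75
position: [0.5139, -0.174, 0.2686]
eef_rot: [-179.9, -0.0, -27.7]
wrist_force: [-5.0, 7.6, 23.4]
grip_width: 0.0449
[1.30348975 0.8699907  0.04216689]
```

```bash
python3 -c "
from h import *
save('scene','scene7');crop('scene7',235,220,275,260,16,'c12')
delta(.513,-.1752,.269,-27.8);print(bot.get_state()['torque'])"
```

```text
t 11.8 pos [ 0.514  -0.1741  0.2688] rot [-1.7993e+02 -8.0000e-02 -2.7750e+01] F [-5.6  7.6 23. ] w 0.0448 j [-2.710e+01  9.500e+00  1.066e+02  1.000e-01  6.380e+01  9.070e+01]
shift [-0.0004  0.0014 -0.0002] turn [-0.0012 -0.0015  0.0009]
[1.28630215 0.85950378 0.00203767]
```

View pics/c12.png

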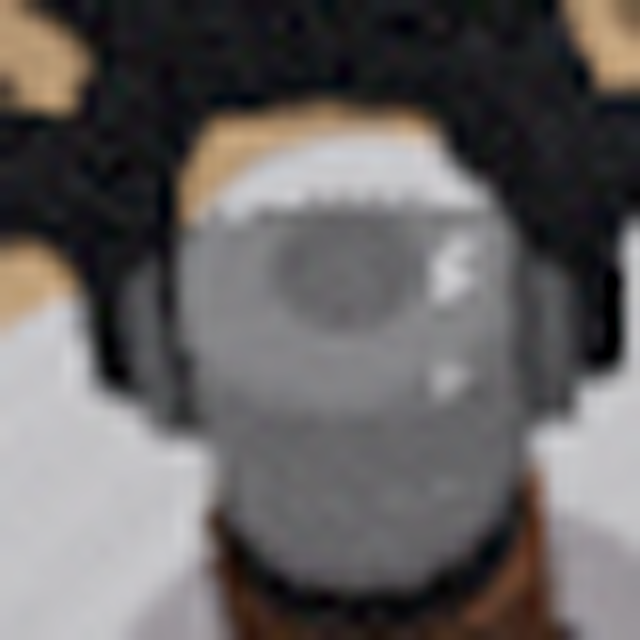

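```bash
python3 -m crank '[{"x":0,"y":0,"z":-0.0015,"rx":0,"ry":0,"rz":0},{"x":0,"y":0,"z":-0.0025,"rx":0,"ry":0,"rz":0},{"x":0,"y":0,"z":-0.0025,"rx":0,"ry":0,"rz":0}]'
python3 -c "
from h import *
delta(.513,-.1752,.269,-35);print(bot.get_state()['torque'])"
```

```text
clock: 12.1
position: [0.5139, -0.1745, 0.2697]
eef_rot: [-180.0, -0.1, -27.8]
wrist_force: [0.9, 2.6, 8.8]
grip_width: 0.045
t 12.1 pos [ 0.5139 -0.1745  0.2697] rot [-1.7996e+02 -1.4000e-01 -2.7790e+01] F [0.9 2.6 8.8] w 0.045 j [-27.1   9.4 106.6   0.   63.9  90.7]
shift [-0.0005  0.0011  0.0007] turn [-0.0008 -0.0025  0.1259]
[ 0.53103573 -0.15919876  0.0378339 ]
```

```bash
python3 -m crank '[{"x":0,"y":0,"z":0,"rx":0,"ry":0,"rz":0.05},{"x":0,"y":0,"z":0,"rx":0,"ry":0,"rz":0.1},{"x":0,"y":0,"z":0,"rx":0,"ry":0,"rz":0.13},{"x":0,"y":0,"z":0,"rx":0,"ry":0,"rz":0.13}]'; python3 -c "
from h import *
delta(.513,-.1752,.269,-45);print(bot.get_state()['torque'])"
python3 -m crank '[{"x":0,"y":0,"z":0,"rx":0,"ry":0,"rz":0.04},{"x":0,"y":0,"z":0,"rx":0,"ry":0,"rz":0.08},{"x":0,"y":0,"z":0,"rx":0,"ry":0,"rz":0.08}]'; python3 -c "
from h import *
delta(.513,-.1752,.269,-45);print(bot.get_state()['torque'])"
```

```text
clock: 12.5
position: [0.5135, -0.1753, 0.2694]
eef_rot: [179.9, -0.1, -35.3]
wrist_force: [-0.9, -1.4, 7.5]
grip_width: 0.0445
t 12.5 pos [ 0.5135 -0.1753  0.2694] rot [ 1.7993e+02 -1.3000e-01 -3.5280e+01] F [-0.9 -1.4  7.5] w 0.0445 j [-2.710e+01  9.400e+00  1.066e+02 -1.000e-01  6.390e+01  9.820e+01]
shift [-0.0005  0.0003  0.0004] turn [ 0.001  -0.0023  0.1696]
[-0.14736693  0.16364923  0.05490328]
clock: 12.8
position: [0.5134, -0.175, 0.2688]
eef_rot: [180.0, -0.1, -39.9]
wrist_force: [1.1, -0.8, 5.0]
grip_width: 0.0448
t 12.8 pos [ 0.5134 -0.175   0.2688] rot [ 1.7998e+02 -9.0000e-02 -3.9870e+01] F [ 1.1 -0.8  5. ] w 0.0448 j [-27.1   9.4 106.6  -0.   63.8 102.8]
shift [-0.0002  0.0004 -0.0002] turn [ 0.0003 -0.0015  0.0895]
[-0.09097904 -0.19210654 -0.09078342]
```

```bash
python3 -m crank '[{"x":0,"y":0,"z":0,"rx":0,"ry":0,"rz":0.04},{"x":0,"y":0,"z":0,"rx":0,"ry":0,"rz":0.08},{"x":0,"y":0,"z":0,"rx":0,"ry":0,"rz":0.08}]'; python3 -c "
from h import *
delta(.513,-.1752,.269,-45);print(bot.get_state()['torque'])"
python3 -m crank '[{"x":0,"y":0,"z":0.001,"rx":0,"ry":0,"rz":0.04},{"x":0,"y":0,"z":0.001,"rx":0,"ry":0,"rz":0.08},{"x":0,"y":0,"z":0.001,"rx":0,"ry":0,"rz":0.08}]'; python3 -c "
from h import *
delta(.513,-.1752,.269,-50);print(bot.get_state()['torque'])"
```

```text
clock: 13.1
position: [0.5129, -0.1747, 0.2678]
eef_rot: [180.0, 0.0, -44.4]
wrist_force: [0.5, -1.0, 0.3]
grip_width: 0.045
t 13.1 pos [ 0.5129 -0.1747  0.2678] rot [ 1.7995e+02  2.0000e-02 -4.4390e+01] F [ 0.5 -1.   0.3] w 0.045 j [-27.1   9.5 106.7  -0.   63.8 107.3]
shift [ 0.0004  0.0003 -0.0012] turn [0.0009 0.0004 0.0106]
[-0.19896755 -0.10947242 -0.0804665 ]
clock: 13.4
position: [0.5125, -0.1742, 0.266]
eef_rot: [179.9, 0.1, -48.9]
wrist_force: [-0.2, 0.3, -1.9]
grip_width: 0.0447
t 13.4 pos [ 0.5125 -0.1742  0.266 ] rot [ 1.7992e+02  1.5000e-01 -4.8930e+01] F [-0.2  0.3 -1.9] w 0.0447 j [-27.1   9.6 106.8  -0.   63.8 111.8]
shift [ 0.0011  0.0003 -0.003 ] turn [0.0014 0.0026 0.0187]
[-0.02550991  0.08165585  0.01564557]
```

```bash
python3 -m crank '[{"x":0,"y":0,"z":0.002,"rx":0,"ry":0,"rz":0.02},{"x":0,"y":0,"z":0.003,"rx":0,"ry":0,"rz":0.02},{"x":0,"y":0,"z":0.003,"rx":0,"ry":0,"rz":0.02}]'; python3 -c "
from h import *
delta(.513,-.1752,.25,-50);print(bot.get_state()['torque'])"
python3 -m crank '[{"x":0,"y":0,"z":0.002,"rx":0,"ry":0,"rz":0},{"x":0,"y":0,"z":0.003,"rx":0,"ry":0,"rz":0},{"x":0,"y":0,"z":0.003,"rx":0,"ry":0,"rz":0}]'; python3 -c "
from h import *
delta(.513,-.1752,.25,-50);print(bot.get_state()['torque'])"
```

```text
clock: 13.7
position: [0.513, -0.1743, 0.2636]
eef_rot: [180.0, 0.1, -50.1]
wrist_force: [0.7, -0.2, -2.1]
grip_width: 0.0449
t 13.7 pos [ 0.513  -0.1743  0.2636] rot [ 1.7997e+02  6.0000e-02 -5.0100e+01] F [ 0.7 -0.2 -2.1] w 0.0449 j [-27.1   9.8 106.8  -0.   63.4 113. ]
shift [0.0007 0.0005 0.0136] turn [ 0.0005  0.001  -0.0018]
[-0.03987092  0.03913755  0.0270526 ]
clock: 14.0
position: [0.5132, -0.1744, 0.261]
eef_rot: [180.0, 0.0, -50.1]
wrist_force: [0.3, -0.2, -2.2]
grip_width: 0.0444
t 14.0 pos [ 0.5132 -0.1744  0.261 ] rot [ 1.7999e+02  2.0000e-02 -5.0130e+01] F [ 0.3 -0.2 -2.2] w 0.0444 j [-27.1  10.  106.9   0.   63.1 113. ]
shift [0.0005 0.0006 0.011 ] turn [ 0.0001  0.0004 -0.0023]
[0.01663376 0.02560129 0.00015102]
```

```bash
python3 -m crank '[{"x":0,"y":0,"z":0.002,"rx":0,"ry":0,"rz":0},{"x":0,"y":0,"z":0.004,"rx":0,"ry":0,"rz":0},{"x":0,"y":0,"z":0.004,"rx":0,"ry":0,"rz":0}]'; python3 -c "
from h import *
delta(.513,-.1752,.25,-50);print(bot.get_state()['torque'])"
python3 -m crank '[{"x":0,"y":0,"z":0.002,"rx":0,"ry":0,"rz":0},{"x":0,"y":0,"z":0.003,"rx":0,"ry":0,"rz":0},{"x":0,"y":0,"z":0.003,"rx":0,"ry":0,"rz":0}]'; python3 -c "
from h import *
delta(.513,-.1752,.25,-50);print(bot.get_state()['torque'])"
```

```text
clock: 14.3
position: [0.5133, -0.1745, 0.2573]
eef_rot: [-180.0, -0.0, -50.1]
wrist_force: [-0.2, 0.3, 0.3]
grip_width: 0.0446
t 14.3 pos [ 0.5133 -0.1745  0.2573] rot [-1.7999e+02 -2.0000e-02 -5.0140e+01] F [-0.2  0.3  0.3] w 0.0446 j [-27.1  10.4 107.    0.   62.6 113. ]
shift [0.0003 0.0007 0.0073] turn [-0.0001 -0.0003 -0.0025]
[0.07309472 0.07647693 0.07598943]
clock: 14.6
position: [0.5134, -0.1745, 0.2546]
eef_rot: [-180.0, -0.0, -50.1]
wrist_force: [-1.0, 1.2, 4.2]
grip_width: 0.0444
t 14.6 pos [ 0.5134 -0.1745  0.2546] rot [-1.7999e+02 -3.0000e-02 -5.0140e+01] F [-1.   1.2  4.2] w 0.0444 j [-27.1  10.6 107.1   0.   62.3 113. ]
shift [0.0003 0.0008 0.0046] turn [-0.0002 -0.0006 -0.0025]
[ 0.1061501   0.25334862 -0.01137354]
```

```bash
python3 -m crank '[{"x":0,"y":0,"z":0.002,"rx":0,"ry":0,"rz":0},{"x":0,"y":0,"z":0.004,"rx":0,"ry":0,"rz":0},{"x":0,"y":0,"z":0.005,"rx":0,"ry":0,"rz":0},{"x":0,"y":0,"z":0.005,"rx":0,"ry":0,"rz":0}]'; python3 -c "
from h import *
delta(.513,-.1752,.25,-50);print(bot.get_state()['torque'])"
python3 -m crank '[{"x":0,"y":0,"z":0.0005,"rx":0,"ry":0,"rz":0},{"x":0,"y":0,"z":0.001,"rx":0,"ry":0,"rz":0},{"x":0,"y":0,"z":0.001,"rx":0,"ry":0,"rz":0}]'; python3 -c "
from h import *
delta(.513,-.1752,.25,-50);print(bot.get_state()['torque'])"
```

```text
clock: 15.0
position: [0.5135, -0.1745, 0.2502]
eef_rot: [-180.0, -0.0, -50.1]
wrist_force: [-3.6, 1.8, 10.0]
grip_width: 0.0447
t 15.0 pos [ 0.5135 -0.1745  0.2502] rot [-1.7999e+02 -3.0000e-02 -5.0140e+01] F [-3.6  1.8 10. ] w 0.0447 j [-27.1  11.  107.2  -0.   61.8 113. ]
shift [0.0002 0.0008 0.0002] turn [-0.0002 -0.0005 -0.0024]
[ 0.23376207  0.69932006 -0.0181152 ]
clock: 15.3
position: [0.5135, -0.1746, 0.25]
eef_rot: [-180.0, -0.0, -50.1]
wrist_force: [-5.8, 2.5, 14.1]
grip_width: 0.0446
t 15.3 pos [ 0.5135 -0.1746  0.25  ] rot [-1.800e+02 -3.000e-02 -5.014e+01] F [-5.8  2.5 14.1] w 0.0446 j [-27.1  11.  107.2  -0.   61.8 113. ]
shift [ 0.0002  0.0008 -0.    ] turn [-0.     -0.0006 -0.0024]
[0.40734502 0.97474252 0.00154939]
```

```bash
python3 -m crank '[{"x":-0.0005,"y":0.0003,"z":0.0005,"rx":0,"ry":0,"rz":0},{"x":-0.0005,"y":0.0003,"z":0.001,"rx":0,"ry":0,"rz":0},{"x":-0.0005,"y":0.0003,"z":0.001,"rx":0,"ry":0,"rz":0}]'; python3 -c "
from h import *
save('scene','scene8');crop('scene8',235,220,280,265,14,'c13')
delta(.513,-.1752,.25,-50);print(bot.get_state()['torque'])"
```

```text
clock: 15.6
position: [0.5133, -0.1745, 0.2499]
eef_rot: [-180.0, -0.1, -50.1]
wrist_force: [-7.5, 4.0, 20.0]
grip_width: 0.0443
t 15.65 pos [ 0.5133 -0.1745  0.2499] rot [-1.7996e+02 -1.0000e-01 -5.0130e+01] F [-6.1  2.8 19.7] w 0.045 j [-27.1  10.9 107.2  -0.   61.7 113. ]
shift [ 0.0003  0.0007 -0.0001] turn [-0.0006 -0.0017 -0.0023]
[0.54195824 1.15831581 0.01060201]
```

View pics/c13.png

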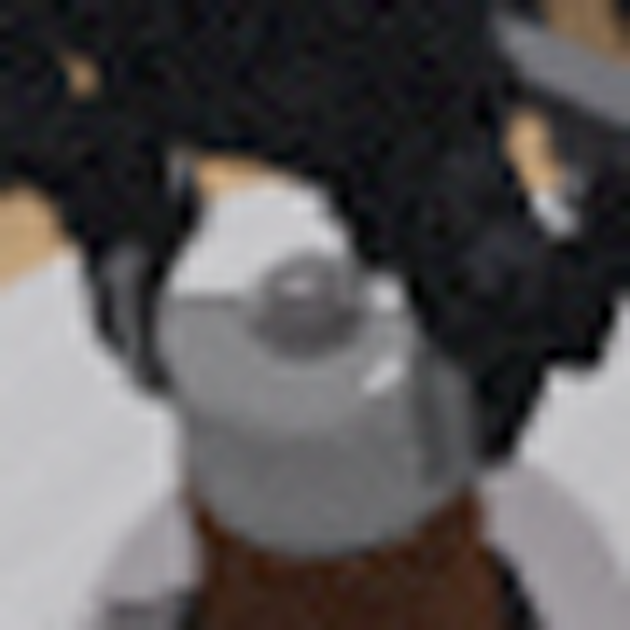

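View pics/scene8.png

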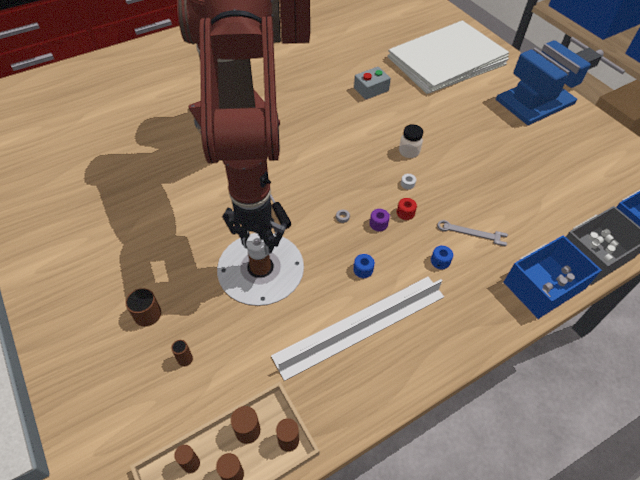

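```bash
python3 -m crank '[{"x":-0.0007,"y":0.0003,"z":0.0003,"rx":0,"ry":0,"rz":0},{"x":-0.0007,"y":0.0003,"z":0.0003,"rx":0,"ry":0,"rz":0},{"x":-0.0007,"y":0.0003,"z":0.0003,"rx":0,"ry":0,"rz":0},{"x":-0.0007,"y":0.0003,"z":0.0003,"rx":0,"ry":0,"rz":0},{"x":-0.0007,"y":0.0003,"z":0.0003,"rx":0,"ry":0,"rz":0},{"x":-0.0007,"y":0.0003,"z":0.0003,"rx":0,"ry":0,"rz":0},{"x":-0.0007,"y":0.0003,"z":0.0003,"rx":0,"ry":0,"rz":0},{"x":-0.0007,"y":0.0003,"z":0.0003,"rx":0,"ry":0,"rz":0}]'; python3 -c "
from h import *
save('scene','scene9');crop('scene9',235,220,280,265,14,'c14');save('top','top9')
delta(.513,-.1752,.25,-50);print(bot.get_state()['torque'])"
```

```text
clock: 16.45
position: [0.513, -0.1743, 0.2499]
eef_rot: [-179.9, -0.2, -50.1]
wrist_force: [-5.3, 2.7, 18.7]
grip_width: 0.0444
t 16.55 pos [ 0.5131 -0.1743  0.2499] rot [-179.93   -0.19  -50.14] F [-4.5  3.  17.9] w 0.0445 j [-27.1  10.9 107.3  -0.   61.6 113. ]
shift [ 0.0006  0.0006 -0.0001] turn [-0.0013 -0.0032 -0.0024]
[0.43023154 0.97950083 0.06290122]
```

View pics/c14.png

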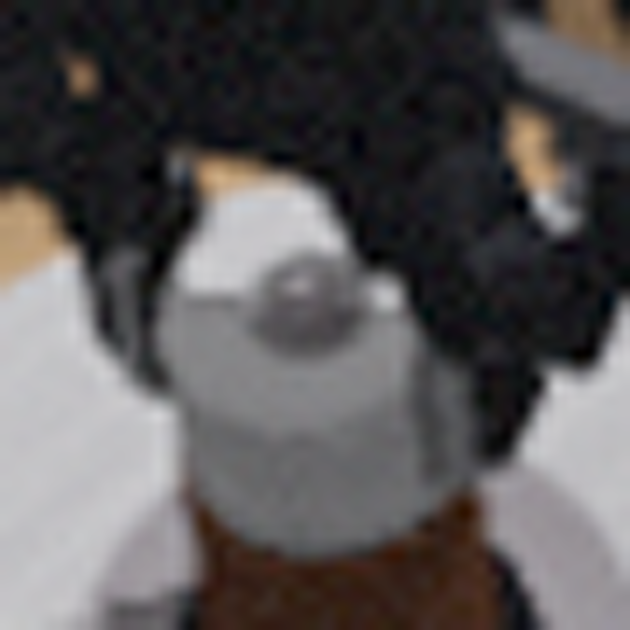

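View pics/top9.png

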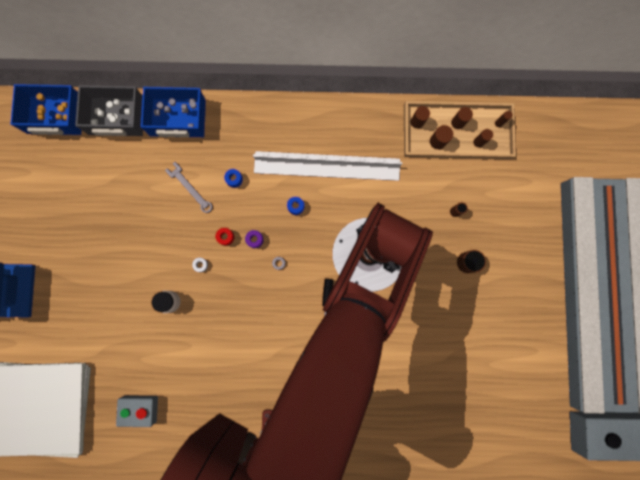

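```bash
python3 -m crank '[{"x":-0.0003,"y":0.0003,"z":0.0006,"rx":0,"ry":0,"rz":0},{"x":-0.0003,"y":0.0003,"z":0.001,"rx":0,"ry":0,"rz":0},{"x":-0.0003,"y":0.0003,"z":0.001,"rx":0,"ry":0,"rz":0},{"x":-0.0003,"y":0.0003,"z":0.001,"rx":0,"ry":0,"rz":0}]'; python3 -m crank '[{"x":0,"y":0,"z":0,"rx":0,"ry":0,"rz":0},{"x":0,"y":0,"z":0,"rx":0,"ry":0,"rz":0},{"x":0,"y":0,"z":0,"rx":0,"ry":0,"rz":0},{"x":0,"y":0,"z":0,"rx":0,"ry":0,"rz":0},{"x":0,"y":0,"z":0,"rx":0,"ry":0,"rz":0},{"x":0,"y":0,"z":0,"rx":0,"ry":0,"rz":0},{"x":0,"y":0,"z":0,"rx":0,"ry":0,"rz":0},{"x":0,"y":0,"z":0,"rx":0,"ry":0,"rz":0}]'; python3 -c "
from h import *
delta(.513,-.1752,.25,-50)"
```

```text
clock: 16.95
position: [0.5129, -0.1743, 0.2499]
eef_rot: [-179.9, -0.2, -50.1]
wrist_force: [-6.0, 3.9, 23.9]
grip_width: 0.0442
clock: 17.75
position: [0.5129, -0.1743, 0.2499]
eef_rot: [-179.9, -0.2, -50.1]
wrist_force: [-6.5, 3.6, 24.9]
grip_width: 0.0444
t 17.75 pos [ 0.5129 -0.1743  0.2499] rot [-179.9    -0.22  -50.13] F [-6.5  3.6 24.9] w 0.0444 j [-27.1  10.8 107.4   0.   61.6 113. ]
shift [ 0.0007  0.0005 -0.0001] turn [-0.0018 -0.0039 -0.0023]
```

Hard stop confirmed: the force rose about 7 N with no z movement, and it held steady. Handing in.

```bash
python3 -c "
from workcell import bot
print(bot.hand_in());s=bot.get_state();print(s['clock'],s['position'],s['wrist_force'])"
```

```text
the job is handed in; nothing more can be done
None
the job is handed in; nothing more can be done
```

The collar is keyed over the cross pin and pushed fully home. I handed in at about 17.8 s, still gripping it at 70 N.

- **What I did:** I gripped the plain aluminium collar twice, a quarter turn apart, to centre it between the pads. I then carried it upright over the spindle and lowered it onto the pin. It first caught at the keyway edge, and my first turn went the wrong way and pushed it back up onto the pin (about 23 N push). I eased off and turned it back until it dropped freely, then pressed it down against the sprung plate.
- **Home check:** The tool stopped at z = 0.250 m, 20 mm below where it rests on the pin, as a fully home collar should. Adding about 7 N more push did not move it. The final push was about 25 N, against the 12 N needed, and it held steady for 0.8 s. The tool tilt was about 0.2°.
- **Pictures:** The scene view shows the spindle end flush in the collar's bore. The two views show the other items apparently where they were; I compared them by eye only.
- **Not perfect:** About 7 N of sideways force was still on the wrist at the end. Shifting the tool by about a millimetre did not clear it. The two cameras also disagreed by 2–4 mm on the spindle's position, so I took a middle value and finished the fit by feel.

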